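# Ready the photometer and hold its sprung cover at the loading mark

## Task

Get the bench photometer ready for pipetting: take the dropper bottle, the tall one with the rubber bulb, out of the reagent tray and set it down upright, without dropping it, on the floor of the large round well in the photometer's warming block, and let go of it. Then lift the spring-closed cuvette cover to the loading mark on the arc beside it, stopping short of the lamp switch at the top of the arc, and finish still holding the cover there, because a colleague will pipette underneath and it snaps shut if released. Leave the other vials standing in their places in the tray and do not knock over or push about the beaker, tip box and tube rack.

Things in the scene. Friction and masses are not known exactly. Their poses are not given: they have to be found in the camera images.
- analyser: bench photometer, pale grey, fixed, 300 mm deep (x), 320 wide (y), deck 92 high, sloping front panel with display and keys towards its -x (roughly the robot). Origin: centre of its underside; x to its back, y to its left, z up. The cuvette cover is on its +y half, the aluminium warming block on its -y half. Rear ridge (x 125 to 147) 118 mm high
- well (a point): centre of the mouth of the large round well in the top face of the warming block, 94 mm above the bench; axes as the photometer. 34 mm in diameter, 24 deep, 3 mm chamfer; at x -13, y -82 mm in the photometer's frame. The block's other holes are four 14 mm tube wells in a row 52 mm behind it
- cover (a joint): opening angle of the cuvette cover, rad: 0 shut, grows as the front edge rises, stop at 1.2. A torsion spring and its weight close it: about 0.50 N m at 0, 0.74 at 0.6 (some 4 N upward at the handle to start, 8 N at the mark); it snaps shut when released. The loading mark is at 0.60 rad (34 degrees), the lamp switch at 0.80
- cover_hinge (a point): middle of the cover's hinge axis, which runs along the photometer's y at the cover's far edge, at x 115, y 70, z 104 mm in its frame; axes as the photometer. The dark grey cover is 155 mm deep (hinge to front edge), 140 wide, 21 thick; its top is 115 mm above the bench when shut
- cover_handle (a point): middle of the bar of the steel bow handle near the cover's front edge; moves and turns with the cover. Round bar 10 mm thick along the photometer's y, 80 mm free between two posts, centre 38 mm above the cover. Shut: 138 mm before the hinge axis (photometer's -x) and 49 above it, 153 above the bench. The bar may turn between the fingers
- mark (a point): the loading mark: a dark line, 26 by 3.5 mm, across the upright steel guide arc (radius 120 mm about the hinge axis) beside the cover on its +y side; fixed. The cover is right when the dark pointer line on its +y edge meets it. The arc ends 205 mm above the bench in a small black lamp switch
- dropper_bottle: amber dropper bottle, the tallest in the tray: body 26 mm across, 42 tall, sloping shoulder up to 49, black collar 20 mm across from 49 to 64, black rubber bulb 14 mm across up to 89; about 40 g. Stands upright; origin at the centre of its underside, z up
- tray: fixed grey plastic reagent tray, 175 (x) by 135 (y) by 34 mm high, walls and floor 4 mm; origin at the centre of its underside. Six bottles stand in it in two rows of three, about 52 mm (x) by 56 mm (y) apart, in any order
- vial_a: amber glass screw vial with a flat or domed black cap, standing in the tray, 26 mm across and 39 mm tall; origin at the centre of its underside. Clutter: it stays upright in the tray
- vial_b: amber glass screw vial with a flat or domed black cap, standing in the tray, 22 mm across and 35 mm tall; origin at the centre of its underside. Clutter: it stays upright in the tray
- vial_c: amber glass screw vial with a flat or domed black cap, standing in the tray, 26 mm across and 37 mm tall; origin at the centre of its underside. Clutter: it stays upright in the tray
- vial_d: amber glass screw vial with a flat or domed black cap, standing in the tray, 22 mm across and 36 mm tall; origin at the centre of its underside. Clutter: it stays upright in the tray
- vial_e: amber glass screw vial with a flat or domed black cap, standing in the tray, 28 mm across and 40 mm tall; origin at the centre of its underside. Clutter: it stays upright in the tray
- beaker: empty glass beaker, 80 mm across, 95 mm tall; origin at the centre of its underside; stays where it is
- tip_box: pipette tip box, 120 by 80 by 72 mm; origin at the centre of its underside; stays where it is
- tube_rack: white rack of capped tubes, 200 by 90 mm, 92 mm tall; origin at the centre of its underside; stays where it is

How it is judged:
By the outcome, as a careful person would: the job done as asked, in the order asked, and still so for the second after the job is handed in, while the arm keeps its last pose, push and grip.
It also fails if it takes over 48 s, if anything falls off the work surface, if the arm or the gripper's body presses on something with over 40 N, if the wrist force passes 120 N, or if a joint passes its speed limit or range.

## Robot

A 6-joint arm with a two-finger parallel gripper is mounted at the origin on the work surface. World frame = base frame: x ahead of the robot, y to its left, z up, the work surface at z = 0. Lengths are in m, angles in degrees, forces in N, time in s.
With the tool pointing down it reaches from about 0.25 to 0.725 m from the base axis. Payload 9.7 kg.
Tool frame: the origin (TCP) lies midway between the tips of the shut fingers; the grasp point (between the pads) lies 19 mm behind it; z points along the fingers, y is the line along which they close (so a half turn about z gives the same grasp; the last joint's range is limited). The gripper opens to 85 mm and grips with 20 to 120 N. Pads are 22 mm wide; open, the fingers measure 114 mm over their backs; the gripper's body (76 mm by 85 mm) begins 54 mm behind the grasp point. The pads swing forward as they close: fully open they stand 13 mm farther back than shut.
Start: joints at [-63.999, 4.979, 10.078, 95.1, 0, 90], TCP at [0.241, -0.494, 0.231] pointing down, gripper open.
Joint ranges: [-179.16, 179.16], [-48.56, 103.87], [-65.8, 70.77], [-126.05, 130.52], [-82.76, 87.17], [-180, 180]. Speed limits (degrees/s): [127.2, 127.2, 147.25, 180, 180, 180].

## Interface

Orientations are given as [roll, pitch, yaw] about the fixed x, y, z axes, in that order (R = Rz(yaw) Ry(pitch) Rx(roll)).
In Python, from workcell import * gives the robot as it stands.
- The arm moves only by the tool servo_tool, never from a script. Its argument "moves" is a list of rows, each a list of 4 numbers: the shift along the world's x, y, z in shares of 0.4 m (1.0 is 0.4 m), then the turn about the world's z in shares of 2 rad (1.0 is 2 rad). A call has 1 to 20 rows; each row is the pose to reach, as a shift and turn from the pose commanded when the call began; what a row does not reach only later rows make up. A row lasts 1/12 s, in which the tool goes at most 41.7 mm and 7.16 degrees, less where a joint would pass 70% of its speed; a pose out of reach is approached as far as the arm can. A shift or turn number past 1, either way, is cut back to 1. A call with a gripper value outside its range is refused whole. "claw" is the closure, from 0 (fully open) to 1 (shut), set as the call begins (left out, the last holds). The fingers move at their own pace and stop on an object; "force" is the grip in N (left out, the last holds). Time passes only in rows, so rows that repeat a pose let the fingers close. It gives the time, the measured TCP pose, the force, the opening and the grip force at its end, in the units of the state.
- get_obs(): the state, without advancing time (a new reading comes with each control period).
- camera(name): name is "scene" or "top" or "wrist"; returns the picture (480x640x3 uint8, red, green, blue); there is no depth.
- get_calibration(name): a dict with "fx", "fy", "cx", "cy" (pixels), "rvec" (rotation vector, rad) and "tvec" (3), from world to camera coordinates, as OpenCV has them; the wrist camera has in their place "tool_from_camera" (4x4, takes a point from camera to tool coordinates, whose origin is the TCP and whose axes are the flange's). Camera axes: x right, y down, z forward; pixel columns grow to the right and rows downward; lengths in m; the calibration is good to about 2 mm. A picture is of the moment at which its call begins: read the wrist's pose just before it. get_calibration takes no time and is no camera call.
- job_done(): hands the job in; it is judged then, once.
The state is a dict: "time": time; "q": joint angles; "qd": joint speeds; "joint_efforts": joint torques, N m; "ee_pos": TCP position; "tcp_rot": TCP orientation; "wrist_force": force on the tool from outside, world axes, zero at the start; "torque": the same for the moment, N m; "opening": finger opening in m; "grasp_force": force on a finger pad.
Only numpy, scipy, OpenCV 4.12 (cv2) and the standard library are available. Lean on these libraries where they do the work, as an engineer would, in place of code of your own. Each camera call takes 0.05 s, during which the arm holds its last target. There are 200 camera calls.

## Working session

There is one attempt and no reset: what is moved stays moved. The work goes in short steps, Python scripts to look and compute and a tool call to move; the robot and the scene stay as the last step left them, time stands still between calls to the robot, and variables do not carry over. Pictures are saved under pics/ and viewed, at most 10 in all, crops included, and the job is handed in when it is done.

Besides the shell and the picture viewer there is one more tool, called as a command line: name --pt "numbers of a row" for each row, then --argument value for the rest. servo_tool: Moves the arm, as the interface text tells. Its arguments: {"type":"object","properties":{"moves":{"type":"array","items":{"type":"array","items":{"type":"number"}}},"claw":{"type":"number"},"force":{"type":"number"}},"required":["moves"]}

```bash
mkdir -p pics
python3 - <<'E'
from workcell import *
import cv2
o=get_obs(); print(o)
for n in ["scene","top"]:
    im=camera(n); cv2.imwrite(f"pics/{n}0.png",im[:,:,::-1])
    print(n,get_calibration(n))
print(get_calibration("wrist"))
E
```

```text
{'time': 0.0, 'q': array([-6.39980536e+01,  5.01246232e+00,  1.00332222e+01,  9.50980975e+01,
        1.14120931e-03,  8.99989803e+01]), 'qd': array([ 0.0747272 , -0.00889381,  0.01816038, -0.03928308,  0.01522709,
       -0.12859239]), 'joint_efforts': array([ 2.03728094e-03, -5.20386851e+01,  4.64804471e+01,  1.62442907e-02,
        1.16452793e-04,  2.88090272e-07]), 'ee_pos': array([ 0.2410277 , -0.49412447,  0.23055895]), 'tcp_rot': array([-1.79922662e+02, -1.14258459e-03,  2.60029645e+01]), 'wrist_force': array([ 0.32854258, -0.93476804,  0.90871921]), 'torque': array([ 0.01946927, -0.01846876,  0.02156937]), 'grasp_force': 0.0, 'opening': 0.08537047583683531}
scene {'fx': 594.7487166957515, 'fy': 594.7487166957515, 'cx': 322.92839538976733, 'cy': 234.16354632234373, 'rvec': array([ 2.06212394,  0.90229518, -0.42198148]), 'tvec': array([-0.40561729, -0.12676768,  1.76938091])}
top {'fx': 620.8097802847574, 'fy': 620.8097802847574, 'cx': 330.4353618944458, 'cy': 246.22648117112885, 'rvec': array([ 2.16168319, -2.157958  ,  0.13838866]), 'tvec': array([0.05238775, 0.54008381, 1.69973552])}
{'fx': 335.6190718350311, 'fy': 335.6190718350311, 'cx': 321.4576080113227, 'cy': 235.8431807054594, 'tool_from_camera': array([[ 1.06122472e-03, -9.62757059e-01, -2.70365899e-01,
         6.98535584e-02],
       [ 9.99999382e-01,  1.11131481e-03, -3.21864377e-05,
        -1.68271619e-04],
       [ 3.31449347e-04, -2.70365697e-01,  9.62757643e-01,
        -1.43305896e-01],
       [ 0.00000000e+00,  0.00000000e+00,  0.00000000e+00,
         1.00000000e+00]])}
```

View pics/top0.png

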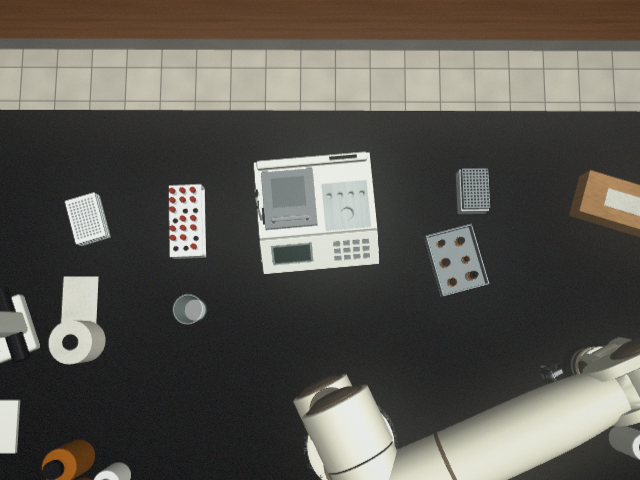

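View pics/scene0.png

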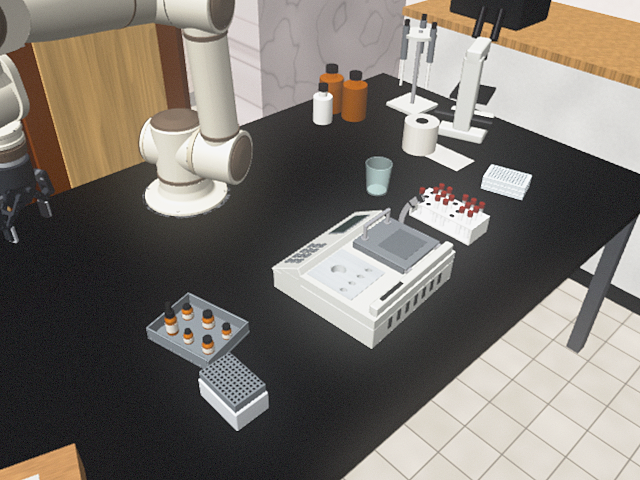

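The top view shows the analyser at about (318,212) and the tray at about (457,260). In the scene view the dropper bottle is at about (170,320). I'll enlarge both regions to measure them.

```bash
cat > h.py <<'E'
import numpy as np, cv2
from scipy.spatial.transform import Rotation as Rn
from workcell import *
def K(c): return np.array([[c['fx'],0,c['cx']],[0,c['fy'],c['cy']],[0,0,1.]])
def ext(n,o=None):
    c=get_calibration(n)
    if n!='wrist':
        return K(c),cv2.Rodrigues(c['rvec'])[0],np.asarray(c['tvec'])
    T=np.eye(4);T[:3,:3]=Rn.from_euler('xyz',o['tcp_rot'],degrees=True).as_matrix();T[:3,3]=o['ee_pos']
    M=np.linalg.inv(T@c['tool_from_camera']);return K(c),M[:3,:3],M[:3,3]
def bp(E,uv,z):
    k,R,t=E; C=-R.T@t; d=R.T@np.linalg.inv(k)@np.array([*uv,1.]); return C+d*(z-C[2])/d[2]
def pj(E,P):
    k,R,t=E; p=(np.atleast_2d(P)@R.T+t)@k.T; return p[:,:2]/p[:,2:]
E
python3 - <<'E'
from h import *
t=cv2.imread('pics/top0.png');s=cv2.imread('pics/scene0.png')
a=cv2.resize(t[145:280,245:390],None,fx=2.75,fy=2.75,interpolation=3)
b=cv2.resize(t[218:302,418:498],None,fx=5,fy=5,interpolation=3)
c=cv2.resize(s[285:365,140:255],None,fx=3,fy=3,interpolation=3)
m=np.zeros((600,800,3),np.uint8);m[:a.shape[0],:a.shape[1]]=a;m[:b.shape[0],400:400+b.shape[1]]=b
m[372:372+228,0:345]=c[:228]
cv2.imwrite('pics/m1.png',m)
Et=ext('top');Es=ext('scene')
for p in [(426,237),(471,225),(488,284),(442,296)]: print('tray',bp(Et,p,.034))
for p in [(263,273),(379,264),(369,152),(255,161)]: print('an',bp(Et,p,.05))
print('drop',bp(Es,(170,306),.089),bp(Es,(171,333),.004))
E
```

```text
tray [ 0.56644625 -0.21397921  0.034     ]
tray [ 0.60069339 -0.340899    0.034     ]
tray [ 0.43524445 -0.38370351  0.034     ]
tray [ 0.40183746 -0.25536668  0.034     ]
an [0.46339838 0.23861456 0.05      ]
an [ 0.48883341 -0.08049862  0.05      ]
an [ 0.80571496 -0.05490412  0.05      ]
an [0.77885598 0.26575785 0.05      ]
drop [ 0.4755572  -0.33762449  0.089     ] [ 0.46675096 -0.34270481  0.004     ]
```

View pics/m1.png

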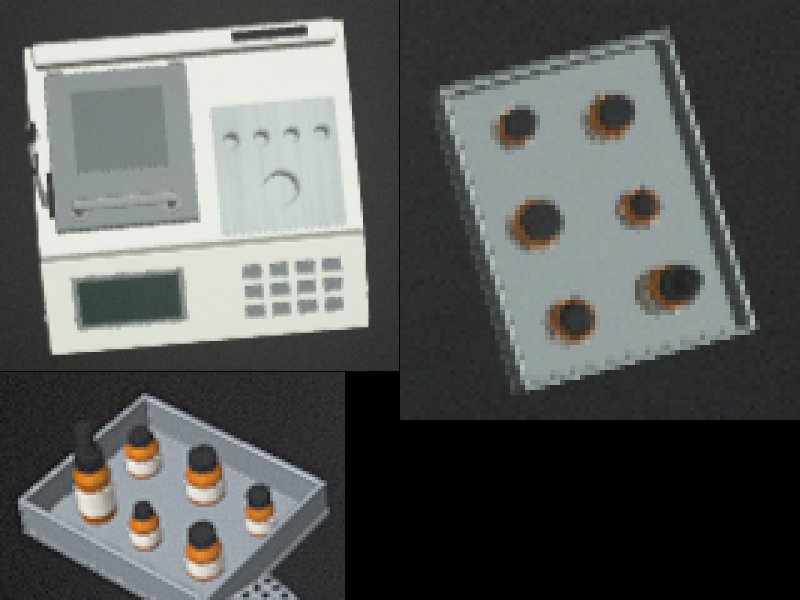

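Careful with the scale: shifts go in shares of 0.4 m and turns go in shares of 2 rad. That gives: 23 cm / 40 = 0.575, 15.4 cm / 40 = 0.385, 0.47 rad / 2 = 0.235.

servo_tool --pt "0.05 0.0325 0 0.03" --pt "0.125 0.0825 0 0.07" --pt "0.2125 0.1425 -0.0125 0.11" --pt "0.3 0.2 -0.025 0.15" --pt "0.3875 0.26 -0.0375 0.195" --pt "0.475 0.3175 -0.05 0.235" --pt "0.5375 0.36 -0.05 0.265" --pt "0.575 0.385 -0.05 0.29" --pt "0.575 0.385 -0.05 0.29" --pt "0.575 0.385 -0.05 0.29" --claw 0.5 --force 30

```text
time: 0.93
ee_pos: [0.4716, -0.3396, 0.2106]
tcp_rot: [-179.9, 0.0, 59.3]
wrist_force: [-0.1, 0.8, 0.4]
opening: 0.0426
grasp_force: 0.0
```

Run:
```python
from h import *
o=get_obs();im=camera('wrist');cv2.imwrite('pics/w1.png',im[:,:,::-1])
np.save('w1.npy',np.array([o['ee_pos'],o['tcp_rot']]));print(o['time'],o['ee_pos'],o['tcp_rot'],o['opening'],o['q'])
Et=ext('top')
print(bp(Et,(476,274),.089),bp(Et,(347.2,213.2),.094),bp(Et,(290.5,217),.153))
```

```text
0.9333 [ 0.47157088 -0.33962706  0.21063491] [-1.79931508e+02  5.39420170e-03  5.93078384e+01] 0.042583532580185615 [-3.57559707e+01  8.99374482e+00  1.21932617e+01  9.32672655e+01
 -1.14186025e-02  8.49362009e+01]
[ 0.45860893 -0.33797003  0.089     ] [0.62277214 0.00827009 0.094     ] [0.60183864 0.15826159 0.153     ]
```

View pics/w1.png

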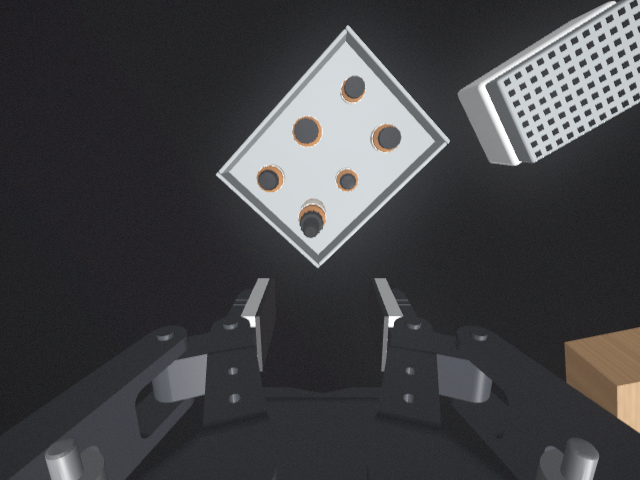

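The wrist view shows the dropper bulb top at about (311,230) and its base at about (312,208). The tray corners are at (348,27), (218,175), (318,266) and (449,141).

Run:
```python
from h import *
a=np.load('w1.npy');E=ext('wrist',dict(ee_pos=a[0],tcp_rot=a[1]))
for p in [(348,27),(218,175),(318,266),(449,141)]: print('tray',bp(E,p,.034))
print('bulb',bp(E,(311,231),.089),'collar',bp(E,(311.5,222),.068),'base',bp(E,(313,210),.02))
im=cv2.imread('pics/w1.png')
cv2.imwrite('pics/w1c.png',cv2.resize(im[150:280,230:400],None,fx=4,fy=4,interpolation=3))
```

```text
tray [ 0.5740693  -0.21118517  0.034     ]
tray [ 0.4080908  -0.25619423  0.034     ]
tray [ 0.44243565 -0.38269054  0.034     ]
tray [ 0.60833615 -0.33892682  0.034     ]
bulb [ 0.46434561 -0.33597046  0.089     ] collar [ 0.46548518 -0.3336534   0.068     ] base [ 0.46612169 -0.33275233  0.02      ]
```

View pics/w1c.png

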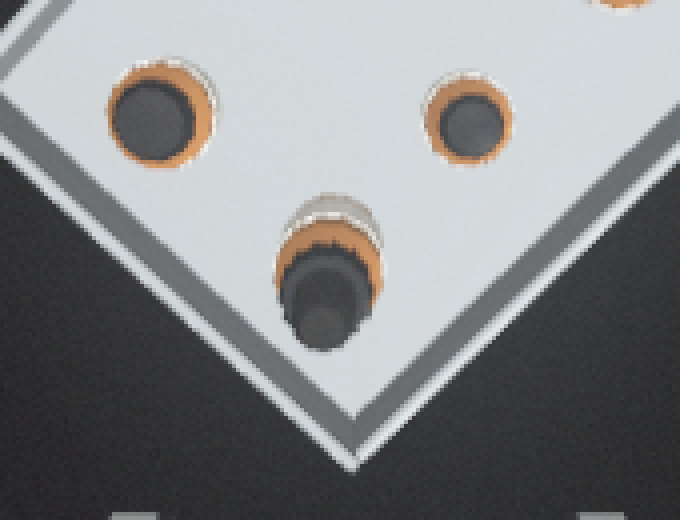

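Scaled: -15.8 cm / 40 = -0.395, -14.5 cm / 40 = -0.3625.

servo_tool --pt "-0.0075 0.005 -0.0375 0" --pt "-0.015 0.0125 -0.1 0" --pt "-0.015 0.0125 -0.175 0" --pt "-0.015 0.0125 -0.25 0" --pt "-0.015 0.0125 -0.3125 0" --pt "-0.015 0.0125 -0.3625 0" --pt "-0.015 0.0125 -0.395 0" --pt "-0.015 0.0125 -0.395 0" --pt "-0.015 0.0125 -0.395 0"

```text
time: 1.73
ee_pos: [0.4644, -0.3359, 0.0536]
tcp_rot: [-180.0, 0.0, 59.1]
wrist_force: [-0.6, -0.6, 1.0]
opening: 0.0424
grasp_force: 0.0
```

Run:
```python
from h import *
o=get_obs();im=camera('wrist');s=camera('scene')
np.save('w2.npy',np.array([o['ee_pos'],o['tcp_rot']]));print(o['time'],o['ee_pos'],o['opening'],o['wrist_force'])
m=np.zeros((600,800,3),np.uint8)
m[:600,:480]=cv2.resize(im[150:450,200:440],None,fx=2,fy=2)
m[:400,480:800]=cv2.resize(s[270:370,130:210],None,fx=4,fy=4,interpolation=3)
cv2.imwrite('pics/m2.png',m[:,:,::-1])
```

```text
1.7333 [ 0.46444638 -0.33585046  0.05357875] 0.04242369312686608 [-0.5632735  -0.5976519   0.99568042]
```

View pics/m2.png

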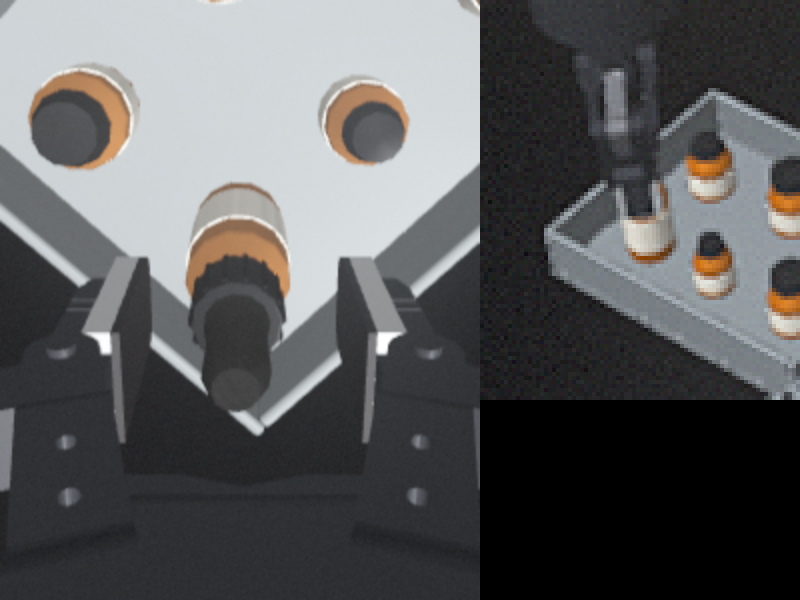

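The bulb top is at about (318,344), midway between the pads, whose midpoint is at u≈322.

Run:
```python
from h import *
a=np.load('w2.npy');E=ext('wrist',dict(ee_pos=a[0],tcp_rot=a[1]));T=Rn.from_euler('xyz',a[1],degrees=True).as_matrix()
for uv,z in [((318.5,344),.093),((319,308),.068)]:
    p=bp(E,uv,z);print(p,T.T@(p-a[0]))
# project tool-frame points onto image
for q in [(.011,.021,0),(-.011,.021,0),(.011,.021,-.038),(-.011,.021,-.038)]: print(pj(E,a[0]+T@np.array(q)))
```

```text
[ 0.46455531 -0.33490216  0.093     ] [ 0.00086765 -0.00040855 -0.03942114]
[ 0.46499323 -0.33414291  0.068     ] [ 0.0017455  -0.00041205 -0.01442119]
[[365.92026526 274.77084952]]
[[364.21712743 317.81181537]]
[[379.77240978 316.30596079]]
[[376.89513749 370.1241884 ]]
```

servo_tool --pt "0 0 0 0" --pt "0 0 0 0" --pt "0 0 0 0" --pt "0 0 0 0" --pt "0 0 0 0" --pt "0 0 0 0" --pt "0 0 0 0" --pt "0 0 0 0" --claw 1.0 --force 40

```text
time: 2.5
ee_pos: [0.4656, -0.3356, 0.0547]
tcp_rot: [179.9, 0.0, 59.2]
wrist_force: [-1.1, 1.0, 5.6]
opening: 0.018
grasp_force: 38.9
```

Scaled: 27.5 cm / 40 = 0.6875, 20.7 cm / 40 = 0.5175, 0.63 rad / 2 = 0.315.

servo_tool --pt "0 0 0.0125 0" --pt "0 0 0.0375 0" --pt "0 0 0.0875 0" --pt "0 0 0.15 0" --pt "0 0 0.225 0" --pt "0 0 0.3 0.02" --pt "0.02 0.03 0.3625 0.05" --pt "0.05 0.0825 0.42 0.085" --pt "0.0925 0.155 0.47 0.12" --pt "0.1375 0.2325 0.5 0.155" --pt "0.1825 0.3125 0.5175 0.19" --pt "0.2275 0.3925 0.5175 0.225" --pt "0.2725 0.47 0.5175 0.26" --pt "0.3175 0.55 0.5175 0.29" --pt "0.355 0.615 0.5175 0.31" --pt "0.3825 0.66 0.5175 0.315" --pt "0.4 0.6875 0.5175 0.315" --pt "0.4 0.6875 0.5175 0.315" --pt "0.4 0.6875 0.5175 0.315" --pt "0.4 0.6875 0.5175 0.315"

```text
time: 4.17
ee_pos: [0.6247, -0.0613, 0.2607]
tcp_rot: [180.0, 0.0, 95.3]
wrist_force: [0.5, 0.9, -0.1]
opening: 0.018
grasp_force: 39.1
```

Run:
```python
from h import *
o=get_obs();im=camera('wrist');cv2.imwrite('pics/w3.png',im[:,:,::-1])
np.save('w3.npy',np.array([o['ee_pos'],o['tcp_rot']]));print(o['time'],o['ee_pos'],o['tcp_rot'],o['opening'],o['q'])
```

```text
4.1667 [ 0.62471358 -0.06127362  0.26066582] [1.79998318e+02 1.96639640e-02 9.52675669e+01] 0.0179820047916391 [-5.59318518e+00  1.71309503e+01  2.74563150e+01  1.00320007e+02
 -1.89947584e-02  7.91392468e+01]
```

View pics/w3.png

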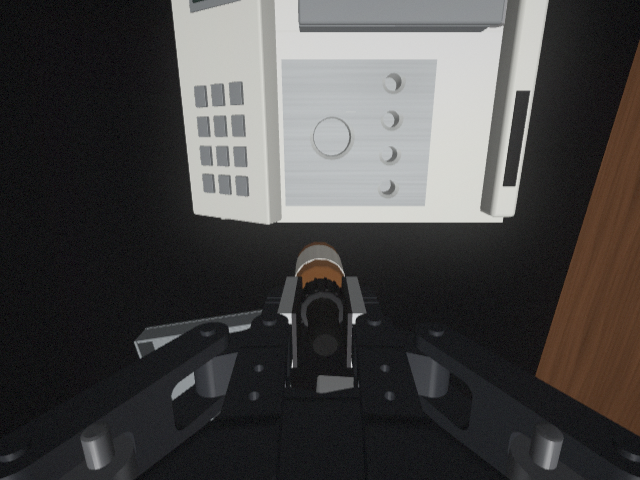

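The well mouth is at about (332,137), with the tube wells at (393,82), (391,119), (389,154) and (387,187). The held bottle's body is at (319,262) and its bulb top at (325,345).

Run:
```python
from h import *
a=np.load('w3.npy');E=ext('wrist',dict(ee_pos=a[0],tcp_rot=a[1]));T=Rn.from_euler('xyz',a[1],degrees=True).as_matrix()
im=cv2.imread('pics/w3.png',0);sub=cv2.resize(im[100:175,295:370],None,fx=4,fy=4,interpolation=3)
c=cv2.HoughCircles(cv2.medianBlur(sub,5),cv2.HOUGH_GRADIENT,1,200,param1=80,param2=15,minRadius=50,maxRadius=110);print(c[0,0]/4+np.array([295,100,0]))
u=c[0,0,:2]/4+[295,100]-0.375
w=bp(E,u,.094);print('well',w)
print('rad px 17,20mm', [pj(E,w+[r,0,0])[0]-pj(E,w)[0] for r in(.017,.020)])
tw=np.array([bp(E,p,.094) for p in[(393,82),(391,119.5),(389,154),(387,187.5)]])[:,:2];print(tw)
print('yaw',np.degrees(np.arctan2(*(tw[0]-tw[3])[[1,0]]))-90)
print('edge yaw',[bp(E,p,.092) for p in[(278,221),(487,222)]])
for uv,zt in [((325,345),.04),((323,308),.015),((320,262),-.02)]:
    p=bp(E,uv,a[0][2]+zt);print('bottle',T.T@(p-a[0]))
```

```text
[331.875      135.875       18.85000038]
well [0.62791374 0.0137035  0.094     ]
rad px 17,20mm [array([19.08545327,  1.85905501]), array([22.44777423,  2.1865683 ])]
[[ 0.67555577  0.06190276]
 [ 0.67834802  0.03186757]
 [ 0.68091877  0.00266309]
 [ 0.68349837 -0.02725139]]
yaw 5.090946110020752
edge yaw [array([ 0.58505518, -0.06872682,  0.092     ]), array([ 0.7837245 , -0.05118389,  0.092     ])]
bottle [ 0.00028737  0.00249696 -0.04000003]
bottle [ 0.00148902  0.00190196 -0.01500046]
bottle [0.00929873 0.00048989 0.01999682]
```

Run:
```python
from h import *
for i in range(2): print(get_calibration('wrist'))
a=np.load('w3.npy');E=ext('wrist',dict(ee_pos=a[0],tcp_rot=a[1]));T=Rn.from_euler('xyz',a[1],degrees=True).as_matrix()
p=bp(E,(323,308),a[0][2]+.015);print(p,T.T@(p-a[0]),T,pj(E,p))
```

```text
{'fx': 335.6190718350311, 'fy': 335.6190718350311, 'cx': 321.4576080113227, 'cy': 235.8431807054594, 'tool_from_camera': array([[ 1.06092248e-03, -9.62813858e-01, -2.70163560e-01,
         6.91581392e-02],
       [ 9.99999437e-01,  1.01335300e-03,  3.15555401e-04,
         1.17457281e-03],
       [-3.00500607e-05, -2.70163742e-01,  9.62814391e-01,
        -1.43306033e-01],
       [ 0.00000000e+00,  0.00000000e+00,  0.00000000e+00,
         1.00000000e+00]])}
{'fx': 335.6190718350311, 'fy': 335.6190718350311, 'cx': 321.4576080113227, 'cy': 235.8431807054594, 'tool_from_camera': array([[ 1.06092248e-03, -9.62813858e-01, -2.70163560e-01,
         6.91581392e-02],
       [ 9.99999437e-01,  1.01335300e-03,  3.15555401e-04,
         1.17457281e-03],
       [-3.00500607e-05, -2.70163742e-01,  9.62814391e-01,
        -1.43306033e-01],
       [ 0.00000000e+00,  0.00000000e+00,  0.00000000e+00,
         1.00000000e+00]])}
[ 0.62646989 -0.05961119  0.27566582] [ 0.00148902  0.00190196 -0.01500046] [[-9.18069226e-02  9.95776825e-01  6.07460112e-05]
 [ 9.95776768e-01  9.18069380e-02 -3.39055895e-04]
 [-3.43200908e-04  2.93617883e-05 -9.99999941e-01]] [[323. 308.]]
```

servo_tool --pt "0 0.025 0 0" --pt "0.0025 0.075 -0.025 0" --pt "0.005 0.13 -0.0625 0" --pt "0.005 0.17 -0.125 0" --pt "0.005 0.185 -0.1875 0" --pt "0.005 0.185 -0.2325 0" --pt "0.005 0.185 -0.2575 0" --pt "0.005 0.185 -0.2575 0" --pt "0.005 0.185 -0.2575 0"

```text
time: 4.97
ee_pos: [0.6269, 0.0133, 0.1579]
tcp_rot: [180.0, 0.0, 95.3]
wrist_force: [0.5, -0.9, 0.6]
opening: 0.018
grasp_force: 39.1
```

Run:
```python
from h import *
o=get_obs();im=camera('wrist');
np.save('w4.npy',np.array([o['ee_pos'],o['tcp_rot']]));print(o['time'],o['ee_pos'],o['tcp_rot'],o['opening'])
E=ext('wrist',o);b=im[:,:,::-1].copy();cv2.imwrite('pics/w4r.png',b)
s=4;ov=cv2.resize(b[170:320,220:420],None,fx=s,fy=s,interpolation=3)
c=np.array([.6279,.0135,.094]);th=np.linspace(0,2*np.pi,90)
for r in(.017,.020):
    P=c+r*np.c_[np.cos(th),np.sin(th),0*th]; q=(pj(E,P)-[220,170])*s
    for x in q: cv2.circle(ov,tuple(int(v) for v in x),1,(0,0,255),-1)
cv2.imwrite('pics/w4.png',ov)
```

```text
4.9667 [0.62694229 0.01329251 0.15791832] [1.79993027e+02 9.96235954e-04 9.52817547e+01] 0.017997916598761005
```

View pics/w4.png

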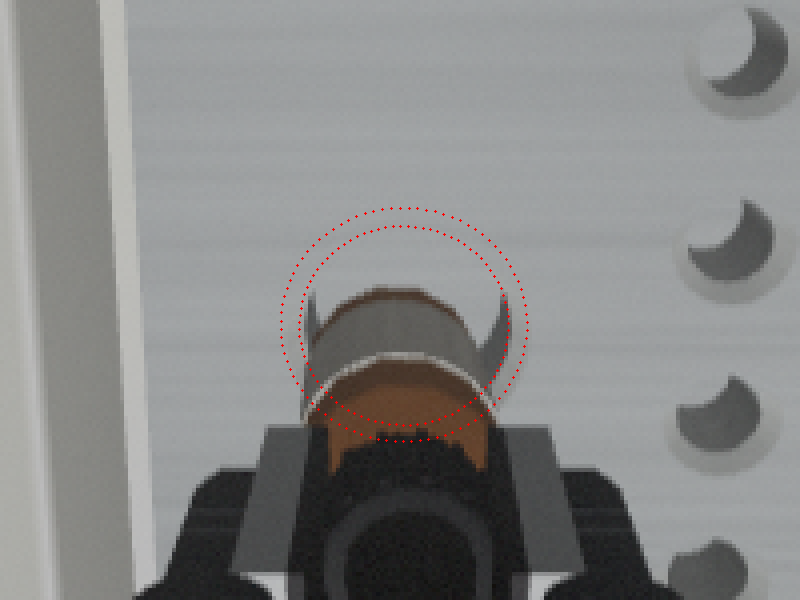

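The red prediction circle agrees with the well's left and right edges (crop x≈304 and 509). Next I'll check the other axis and the bottle base numerically.

Run:
```python
from h import *
a=np.load('w4.npy');E=ext('wrist',dict(ee_pos=a[0],tcp_rot=a[1]))
im=cv2.imread('pics/w4r.png',0).astype(float)
print('col',[(v,round(im[v,314:327].mean(),1)) for v in range(206,246)])
print('row',[(u,round(im[246:251,u].mean())) for u in list(range(286,304))+list(range(336,356))])
print('tube',[(v,round(im[v,402:406].mean())) for v in range(215,250)])
w=np.array([.6279,.0135,0])
for r,z in((.020,.094),(.017,.091),(.017,.094)): print(r,z,pj(E,w+[0,r,z]),pj(E,w+[r,0,z]),pj(E,w+[-r,0,z]))
print('base front',bp(E,(319.2,242),.107),'sides',bp(E,(298.7,252),.107),bp(E,(339.5,252),.107))
```

```text
col [(206, np.float64(159.6)), (207, np.float64(160.2)), (208, np.float64(161.8)), (209, np.float64(162.3)), (210, np.float64(162.2)), (211, np.float64(161.0)), (212, np.float64(160.8)), (213, np.float64(159.7)), (214, np.float64(159.8)), (215, np.float64(160.9)), (216, np.float64(161.3)), (217, np.float64(161.5)), (218, np.float64(161.1)), (219, np.float64(160.6)), (220, np.float64(162.1)), (221, np.float64(161.8)), (222, np.float64(160.8)), (223, np.float64(160.8)), (224, np.float64(160.8)), (225, np.float64(158.8)), (226, np.float64(157.3)), (227, np.float64(159.4)), (228, np.float64(161.2)), (229, np.float64(161.2)), (230, np.float64(159.5)), (231, np.float64(160.5)), (232, np.float64(161.7)), (233, np.float64(162.2)), (234, np.float64(161.5)), (235, np.float64(160.5)), (236, np.float64(160.5)), (237, np.float64(162.2)), (238, np.float64(163.8)), (239, np.float64(163.8)), (240, np.float64(161.7)), (241, np.float64(145.8)), (242, np.float64(101.1)), (243, np.float64(65.2)), (244, np.float64(64.5)), (245, np.float64(82.3))]
row [(286, 162), (287, 163), (288, 162), (289, 163), (290,
[... 539 characters left out ...]
6, 128), (227, 118), (228, 102), (229, 90), (230, 84), (231, 84), (232, 83), (233, 84), (234, 84), (235, 86), (236, 86), (237, 88), (238, 88), (239, 92), (240, 121), (241, 133), (242, 134), (243, 134), (244, 135), (245, 136), (246, 153), (247, 160), (248, 160), (249, 161)]
0.02 0.094 [[323.93661316 222.14330245]] [[351.57424038 254.68848742]] [[290.30522913 249.24949722]]
0.017 0.091 [[323.46054288 225.57911905]] [[346.66496967 252.81363716]] [[295.26689544 248.24530155]]
0.017 0.094 [[323.48834393 226.71390296]] [[346.99874371 254.28231012]] [[294.9201619  249.65917535]]
base front [0.62583513 0.02402987 0.107     ] sides [0.61397998 0.01653322 0.107     ] [0.63873068 0.01884654 0.107     ]
```

Run:
```python
from h import *
im=cv2.imread('pics/w3.png',0).astype(np.float32)
np.set_printoptions(linewidth=220)
print('col',[(v,int(im[v,328:335].mean())) for v in range(110,166)])
print('row',[(u,int(im[134:139,u].mean())) for u in range(304,361)])
a=np.load('w3.npy');E=ext('wrist',dict(ee_pos=a[0],tcp_rot=a[1]))
for c in[(331.5,135.5),(332,137),(332,138)]: print(c,bp(E,c,.094))
w=np.array([.6279,.0135,0])
for r,z in((.020,.094),(.017,.091),(.017,.070)): print(r,z,[pj(E,w+[0,s*r,z])[0] for s in(1,-1)],[pj(E,w+[s*r,0,z])[0] for s in(1,-1)])
```

```text
col [(110, 190), (111, 189), (112, 189), (113, 188), (114, 186), (115, 185), (116, 176), (117, 156), (118, 168), (119, 184), (120, 185), (121, 185), (122, 187), (123, 189), (124, 189), (125, 191), (126, 188), (127, 187), (128, 190), (129, 190), (130, 189), (131, 189), (132, 189), (133, 191), (134, 192), (135, 190), (136, 189), (137, 190), (138, 189), (139, 188), (140, 187), (141, 186), (142, 186), (143, 186), (144, 188), (145, 188), (146, 188), (147, 188), (148, 189), (149, 189), (150, 185), (151, 186), (152, 190), (153, 191), (154, 187), (155, 153), (156, 152), (157, 162), (158, 163), (159, 172), (160, 183), (161, 186), (162, 186), (163, 187), (164, 188), (165, 188)]
row [(304, 189), (305, 189), (306, 189), (307, 189), (308, 189), (309, 189), (310, 185), (311, 184), (312, 183), (313, 146), (314, 189), (315, 190), (316, 190), (317, 190), (318, 189), (319, 190), (320, 189), (321, 190), (322, 189), (323, 190), (324, 189), (325, 190), (326, 190), (327, 190), (328, 190), (329, 190), (330, 190), (331, 190), (332, 189), (333, 190), (334, 190), (335, 189), (336, 189), (337, 190), (338, 190)
[... 189 characters left out ...]
82), (355, 188), (356, 188), (357, 187), (358, 187), (359, 187), (360, 187)]
(331.5, 135.5) [0.62791513 0.01370333 0.094     ]
(332, 137) [0.62848471 0.01247751 0.094     ]
(332, 138) [0.6285709  0.01163126 0.094     ]
0.02 0.094 [array([333.7816471, 111.828151 ]), array([329.22066397, 158.79433266])] [array([353.90366815, 137.92282031]), array([308.93972613, 133.54386201])]
0.017 0.091 [array([333.3106675 , 115.72559459]), array([329.47447708, 155.25694816])] [array([350.2620777 , 137.63340716]), array([312.41050028, 133.94729582])]
0.017 0.07 [array([332.55000082, 117.37969675]), array([328.97408867, 154.40330953])] [array([348.44428498, 137.8801084 ]), array([312.98126122, 134.42773665])]
```

servo_tool --pt "0.005 0.0038 0 0" --pt "0.005 0.0038 -0.0075 0" --pt "0.005 0.0038 -0.02 0" --pt "0.005 0.0038 -0.0325 0" --pt "0.005 0.0038 -0.045 0" --pt "0.005 0.0038 -0.0575 0" --pt "0.005 0.0038 -0.07 0" --pt "0.005 0.0038 -0.08 0" --pt "0.005 0.0038 -0.0875 0" --pt "0.005 0.0038 -0.0875 0" --pt "0.005 0.0038 -0.0875 0"

```text
time: 5.93
ee_pos: [0.629, 0.0152, 0.1222]
tcp_rot: [-180.0, -0.0, 95.3]
wrist_force: [0.1, 0.2, -1.1]
opening: 0.018
grasp_force: 39.1
```

Scaled: -0.15 cm / 40 = -0.0038, -0.1 cm / 40 = -0.0025.

servo_tool --pt "0 0 -0.0025 0" --pt "0 0 -0.0038 0" --pt "0 0 -0.0038 0" --pt "0 0 -0.0038 0"

```text
time: 6.27
ee_pos: [0.6292, 0.0152, 0.1209]
tcp_rot: [180.0, 0.0, 95.3]
wrist_force: [0.1, 0.7, -0.1]
opening: 0.0179
grasp_force: 39.1
```

Scaled: -0.1 cm / 40 = -0.0025.

servo_tool --pt "0 0 -0.0025 0" --pt "0 0 -0.0025 0" --pt "0 0 -0.0025 0"

```text
time: 6.52
ee_pos: [0.6293, 0.0152, 0.1207]
tcp_rot: [179.9, 0.0, 95.3]
wrist_force: [-1.6, 0.3, 5.6]
opening: 0.0182
grasp_force: 39.7
```

Scaled: 14 cm / 40 = 0.35, 13 cm / 40 = 0.325.

servo_tool --pt "0 0 0 0" --pt "0 0 0 0" --pt "0 0 0 0" --pt "0 0 0 0" --pt "0 0 0 0" --pt "0 0 0 0" --pt "0 0 0.025 0" --pt "0 0 0.0625 0" --pt "0 0 0.125 0" --pt "0 0 0.2 0" --pt "-0.005 0.0125 0.275 0" --pt "-0.025 0.0625 0.325 0" --pt "-0.05 0.125 0.35 0" --pt "-0.06 0.1625 0.35 0" --pt "-0.06 0.175 0.35 0" --pt "-0.06 0.175 0.35 0" --pt "-0.06 0.175 0.35 0" --claw 0.5

```text
time: 7.93
ee_pos: [0.6052, 0.0849, 0.2597]
tcp_rot: [-180.0, 0.0, 95.4]
wrist_force: [0.0, -0.4, 0.6]
opening: 0.0426
grasp_force: 0.0
```

Run:
```python
from h import *
o=get_obs();im=camera('wrist');s=camera('scene');cv2.imwrite('pics/w5r.png',im[:,:,::-1]);cv2.imwrite('pics/s5r.png',s[:,:,::-1])
np.save('w5.npy',np.array([o['ee_pos'],o['tcp_rot']]));print(o['time'],o['ee_pos'],o['tcp_rot'],o['opening'])
m=np.zeros((600,800,3),np.uint8);m[:480,:640]=im
c=cv2.resize(s[190:340,265:465],None,fx=1.9,fy=1.9,interpolation=3);m[315:600,420:800]=c
cv2.imwrite('pics/m5.png',m[:,:,::-1])
```

```text
7.9333 [0.60517028 0.08493812 0.25967098] [-1.79980264e+02  1.53948320e-02  9.53531583e+01] 0.042559653358684925
```

View pics/m5.png

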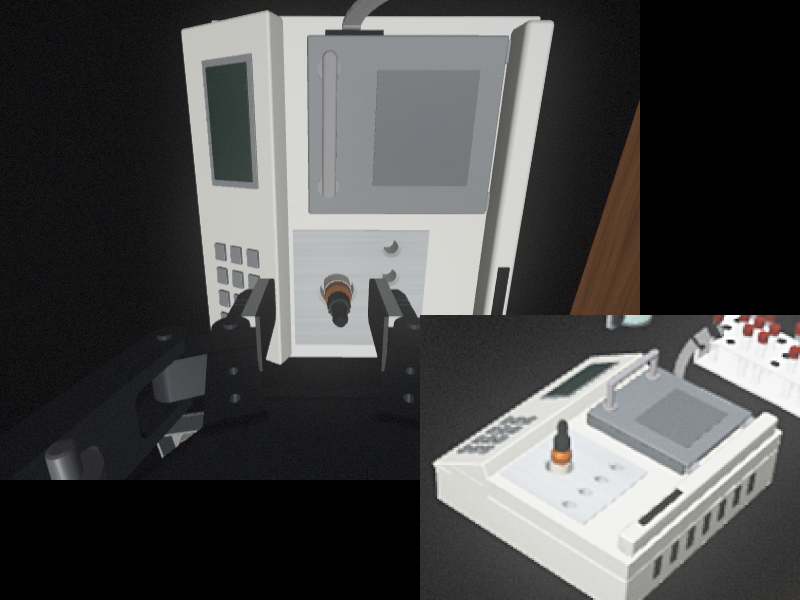

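The bottle stands upright in the well. The handle bar runs from about (329,52) to (330,197), with its centre near (329.5,124).

Run:
```python
from h import *
a=np.load('w5.npy');E=ext('wrist',dict(ee_pos=a[0],tcp_rot=a[1]))
im=cv2.imread('pics/w5r.png',0)
print('row',[(u,int(im[115:130,u].mean())) for u in range(316,345)])
p=[bp(E,q,.153) for q in[(329.5,53),(330,197),(329.7,124)]];print(p,np.linalg.norm(p[0]-p[1]),np.degrees(np.arctan2(*(p[0]-p[1])[[1,0]]))-90)
print('cover', [bp(E,q,.115) for q in[(308,36),(308,213),(485,213),(508,37)]])
print('bottle top',bp(E,(340,320),.159))
print('pred',.6284-.0232,.013+.1505)
```

```text
row [(316, 145), (317, 145), (318, 145), (319, 145), (320, 145), (321, 144), (322, 120), (323, 129), (324, 146), (325, 153), (326, 153), (327, 153), (328, 153), (329, 154), (330, 155), (331, 155), (332, 155), (333, 155), (334, 154), (335, 138), (336, 124), (337, 144), (338, 144), (339, 144), (340, 144), (341, 144), (342, 144), (343, 144), (344, 144)]
[array([0.59982873, 0.21140306, 0.153     ]), array([0.6099988 , 0.11473967, 0.153     ]), array([0.60453024, 0.16640211, 0.153     ])] 0.09719691887824147 6.006059297626152
cover [array([0.58229201, 0.23022367, 0.115     ]), array([0.5938008 , 0.09295932, 0.115     ]), array([0.74787032, 0.10757126, 0.115     ]), array([0.734456  , 0.24394897, 0.115     ])]
bottle top [0.62801409 0.01645947 0.159     ]
pred 0.6052 0.1635
```

Scaled: -12.6 cm / 40 = -0.315, 7.8 cm / 40 = 0.195.

servo_tool --pt "0 0.025 0 0" --pt "0 0.075 -0.0125 0" --pt "0 0.1375 -0.05 0" --pt "0 0.18 -0.1 0" --pt "0 0.195 -0.15 0" --pt "0 0.195 -0.2 0" --pt "0 0.195 -0.25 0" --pt "0 0.195 -0.2925 0" --pt "0 0.195 -0.315 0" --pt "0 0.195 -0.315 0" --pt "0 0.195 -0.315 0"

```text
time: 8.95
ee_pos: [0.6051, 0.1631, 0.134]
tcp_rot: [-180.0, 0.0, 95.3]
wrist_force: [0.0, -0.4, 0.7]
opening: 0.043
grasp_force: 0.0
```

servo_tool --pt "0 0 0 0" --pt "0 0 0 0" --pt "0 0 0 0" --pt "0 0 0 0" --pt "0 0 0 0" --pt "0 0 0 0" --pt "0 0 0 0" --pt "0 0 0 0" --pt "0 0 0 0" --pt "0 0 0 0" --claw 1.0 --force 90

```text
time: 9.78
ee_pos: [0.6031, 0.163, 0.1351]
tcp_rot: [-179.8, -0.0, 95.3]
wrist_force: [-14.5, -1.7, 7.3]
opening: 0.0069
grasp_force: 88.0
```

Scaled: 6 cm / 40 = 0.15, 5.5 cm / 40 = 0.1375.

servo_tool --pt "-0.005 0 0 0" --pt "-0.005 0 0 0" --pt "-0.0025 0 0.01 0" --pt "0.0025 0 0.0225 0" --pt "0.0088 0.0013 0.0338 0" --pt "0.0175 0.0025 0.05 0" --pt "0.0263 0.0025 0.0663 0" --pt "0.0363 0.0038 0.0813 0" --pt "0.0463 0.005 0.0963 0" --pt "0.0575 0.005 0.11 0" --pt "0.07 0.0063 0.125 0" --pt "0.0825 0.0075 0.1375 0" --pt "0.095 0.0088 0.15 0" --pt "0.095 0.0088 0.15 0" --pt "0.095 0.0088 0.15 0" --pt "0.095 0.0088 0.15 0"

```text
time: 11.12
ee_pos: [0.6411, 0.1665, 0.1954]
tcp_rot: [-179.8, -0.0, 95.3]
wrist_force: [-17.2, -2.5, 9.4]
opening: 0.0068
grasp_force: 89.3
```

servo_tool --pt "-0.0038 0 0.0038 0" --pt "0.0025 0 0.01 0" --pt "0.01 0.0013 0.0163 0" --pt "0.0175 0.0025 0.0213 0" --pt "0.025 0.0025 0.0263 0" --pt "0.025 0.0025 0.0263 0" --pt "0.025 0.0025 0.0263 0" --pt "0.025 0.0025 0.0263 0"

```text
time: 11.78
ee_pos: [0.6524, 0.1675, 0.2058]
tcp_rot: [-180.0, -0.0, 95.3]
wrist_force: [-11.0, -2.4, 6.6]
opening: 0.007
grasp_force: 88.6
```

Run:
```python
from h import *
o=get_obs();im=camera('wrist');s=camera('scene');t=camera('top')
for n,i in zip('wst',(im,s,t)): cv2.imwrite(f'pics/{n}6r.png',i[:,:,::-1])
print(o['time'],o['ee_pos'],o['wrist_force'],o['opening'])
m=np.zeros((600,800,3),np.uint8)
m[:300,:400]=cv2.resize(im,(400,300),interpolation=3)
m[:300,400:]=cv2.resize(s[180:285,340:480],(400,300),interpolation=3)
m[300:,:400]=cv2.resize(im[0:180,200:440],(400,300),interpolation=3)
m[300:,400:]=cv2.resize(t[150:255,240:380],(400,300),interpolation=3)
cv2.imwrite('pics/m6.png',m[:,:,::-1])
```

```text
11.7833 [0.65239348 0.16753939 0.20583069] [-11.04086035  -2.36064536   6.56948227] 0.007019670514545249
```

View pics/m6.png

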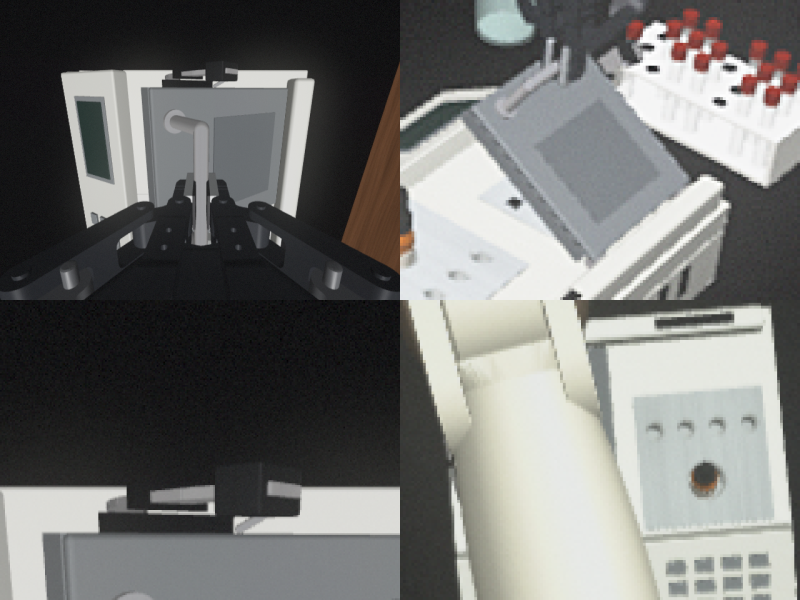

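The bottle is in the well and the cover is raised to roughly 34°. Its top front corner is at raw wrist (237,140), and the lamp switch sits above it with nothing touching it. I'll work out the angle from the cover's edges.

Run:
```python
from h import *
o=get_obs();E=ext('wrist',o);a5=np.load('w5.npy');print(o['ee_pos'])
im=cv2.imread('pics/w6r.png',0).astype(float)
print('row150-160',[(u,int(im[150:160,u].mean())) for u in range(212,250)])
print('col300-330',[(v,int(im[v,300:330].mean())) for v in range(122,152)])
y=np.radians(5.05);Rz=Rn.from_euler('z',y).as_matrix()
for hn in ([.7427,.1755,.104],[.7407,.1755,.104]):
  for th in (.5,.55,.6,.65,.7):
    c,s=np.cos(th),np.sin(th)
    def P(x,yy,z): return np.array(hn)+Rz@np.array([x*c+z*s,yy,-x*s+z*c])
    pts=[P(-.155,.07,.011),P(-.155,.07,-.010),P(-.155,0.04,.011),P(-.155,.04,-.010),P(-.08,.07,.011),P(-.138,0,.049)]
    print(th,np.round(pj(E,np.array(pts)),1).tolist(),np.round(pts[-1],4))
```

```text
[0.65238294 0.16755431 0.20582275]
row150-160 [(212, 219), (213, 219), (214, 219), (215, 219), (216, 219), (217, 219), (218, 219), (219, 219), (220, 219), (221, 219), (222, 219), (223, 219), (224, 219), (225, 218), (226, 155), (227, 104), (228, 104), (229, 103), (230, 104), (231, 103), (232, 104), (233, 103), (234, 104), (235, 104), (236, 110), (237, 131), (238, 108), (239, 109), (240, 122), (241, 133), (242, 143), (243, 139), (244, 137), (245, 133), (246, 132), (247, 132), (248, 132), (249, 132)]
col300-330 [(122, 88), (123, 61), (124, 60), (125, 61), (126, 120), (127, 191), (128, 152), (129, 51), (130, 35), (131, 36), (132, 36), (133, 36), (134, 36), (135, 37), (136, 37), (137, 37), (138, 37), (139, 48), (140, 80), (141, 99), (142, 112), (143, 123), (144, 128), (145, 129), (146, 129), (147, 129), (148, 129), (149, 129), (150, 129), (151, 129)]
0.5 [[232.8, 139.3], [222.4, 139.4], [236.9, 203.6], [226.5, 197.4], [365.6, 140.5], [303.0, 302.8]] [0.6455 0.1669 0.2132]
0.55 [[239.0, 139.3], [225.4, 139.4], [242.9, 206.1], [229.5, 199.6], [370.8, 140.5], [315.4, 307.9]] [0.651  0.1674 0
[... 301 characters left out ...]
214.2], [245.0, 206.8], [388.8, 140.5], [360.3, 323.2]] [0.669  0.169  0.2304]
0.5 [[228.5, 138.9], [218.5, 139.1], [232.7, 203.2], [222.8, 197.0], [362.1, 140.1], [298.6, 302.4]] [0.6435 0.1669 0.2132]
0.55 [[234.4, 138.8], [221.3, 139.0], [238.6, 205.7], [225.6, 199.2], [367.2, 140.1], [310.8, 307.5]] [0.649  0.1674 0.2179]
0.6 [[241.8, 138.8], [225.2, 138.9], [245.7, 208.3], [229.5, 201.5], [372.7, 140.1], [324.3, 312.7]] [0.6548 0.1679 0.2224]
0.65 [[250.7, 138.7], [230.3, 138.9], [254.2, 211.0], [234.5, 203.9], [378.7, 140.1], [339.1, 317.8]] [0.6608 0.1684 0.2265]
0.7 [[261.1, 138.7], [236.6, 138.8], [264.2, 213.8], [240.7, 206.4], [385.1, 140.2], [355.3, 322.8]] [0.667  0.169  0.2304]
```

Run:
```python
from h import *
o=get_obs();E=ext('wrist',o)
im=cv2.imread('pics/w6r.png',0)
ch=" .:-=+*#%@"
print('u0=250')
for v in range(86,150): print(v,''.join(ch[min(9,int(p)//24)] for p in im[v,250:352]))
Rz=Rn.from_euler('z',np.radians(5.05)).as_matrix();hn=np.array([.7417,.1755,.104])
for y in(.072,.085,.098):
  for g in(.5,.6,.7,.8,.9): 
    print(y,g,[np.round(pj(E,hn+Rz@np.array([-r*np.cos(g),y,r*np.sin(g)]))[0],1).tolist() for r in(.107,.12,.133)])
```

```text
u0=250
86 .................................  ..... .. ........    . .... ...... ...............  .... .. . .... 
87 ............................. ............ ...... ......... ......... .... .... .  . . ...... ........
88 ........................................... ... ...... ............  .......  . .... ...... ..  ......
89 ............................ ................... ....... ....  . .  ....... ....  .. ........... .....
90 ....................................................... .... ..... ...... .... .........  ........... 
91 .................................. ................ ..... ...... .... .. ......... . ....... .........
92 ................................. ............................... ................... ................
93 ................................. .............. ................ ........ .  ..........  .......... .
94 ................................................... ................  ....... ........................
95 ............................................... ...... ... . .. .....  ....  .........................
96 ..............................
[... 5909 characters left out ...]
 134.9]]
0.072 0.8 [[351.2, 135.6], [333.0, 135.1], [312.5, 134.6]]
0.072 0.9 [[370.0, 135.5], [354.5, 134.9], [336.8, 134.3]]
0.085 0.5 [[312.4, 111.2], [290.3, 110.1], [266.7, 108.8]]
0.085 0.6 [[322.7, 109.8], [301.1, 108.3], [277.6, 106.7]]
0.085 0.7 [[335.9, 108.3], [315.4, 106.4], [292.7, 104.4]]
0.085 0.8 [[352.1, 106.8], [333.5, 104.5], [312.5, 102.0]]
0.085 0.9 [[371.3, 105.3], [355.5, 102.7], [337.4, 99.6]]
0.098 0.5 [[312.3, 85.3], [289.8, 83.2], [265.7, 81.0]]
0.098 0.6 [[322.9, 82.5], [300.8, 79.8], [276.8, 76.8]]
0.098 0.7 [[336.3, 79.5], [315.4, 76.2], [292.2, 72.4]]
0.098 0.8 [[352.9, 76.6], [333.9, 72.5], [312.5, 67.8]]
0.098 0.9 [[372.6, 73.7], [356.6, 68.8], [338.0, 63.0]]
```

The mark's outer end is at about (276,118), which agrees with 0.6 rad in my model. As a second check I'll compare the cover corner in the shut and open scene pictures.

Run:
```python
from h import *
E=ext('scene')
Rz=Rn.from_euler('z',np.radians(5.05)).as_matrix();hn=np.array([.741,.1755,.104])
def P(th,x,y,z):
    c,s=np.cos(th),np.sin(th);return hn+Rz@np.array([x*c+z*s,y,-x*s+z*c])
for th in(0,.5,.55,.6,.65,.7): print(th,np.round(pj(E,np.array([P(th,-.155,-.07,.011),P(th,-.155,-.07,-.010)])),1).tolist())
# registration: cover -y side/top-face boundary slope by template: warp shut top face -> open
s5=cv2.imread('pics/s5r.png',0).astype(np.float32);s6=cv2.imread('pics/s6r.png',0).astype(np.float32)
# top-face patch (inset plate and surroundings away from the handle), sampled through the model; maximise correlation of gradients
X,Y=np.meshgrid(np.linspace(-.105,.0,90),np.linspace(-.085,.045,90))
def samp(im,th,off):
    q=pj(E,np.array([P(th,x,y,.011) for x,y in zip(X.ravel(),Y.ravel())]))+off
    return cv2.remap(im,q[:,0].astype(np.float32).reshape(X.shape),q[:,1].astype(np.float32).reshape(X.shape),1)
from scipy.optimize import minimize
# shut offset from model itself: synthetic template (inset rectangle unknown) -> use s5 at several offsets
res=[]
for ox in(-2,-1,0,1,2):
  for oy in(-2,-1,0,1,2):
    A=samp(s5,0,[ox,oy]);
    for th in np.arange(.48,.72,.01):
        B=samp(s6,th,[ox,oy]);res.append((np.corrcoef(A.ravel(),B.ravel())[0,1],ox,oy,round(th,3)))
res.sort(reverse=True);print(res[:8])
for o in [(0,0),(1,0),(-1,0),(0,1),(0,-1)]: print(o,max(r for r in res if r[1:3]==o))
```

```text
0 [[352.6, 238.9], [352.2, 245.8]]
0.5 [[362.5, 217.9], [358.6, 222.7]]
0.55 [[364.2, 216.4], [359.9, 220.9]]
0.6 [[366.0, 215.0], [361.4, 219.1]]
0.65 [[367.9, 213.7], [363.0, 217.5]]
0.7 [[369.9, 212.5], [364.7, 216.0]]
[(np.float64(0.9507415677170368), 2, -2, np.float64(0.6)), (np.float64(0.9476582669326675), 2, -2, np.float64(0.61)), (np.float64(0.9446119648241995), 2, -2, np.float64(0.59)), (np.float64(0.9379086284594133), 2, -2, np.float64(0.62)), (np.float64(0.9373605395264666), 1, -2, np.float64(0.62)), (np.float64(0.9363663362309093), 1, -2, np.float64(0.61)), (np.float64(0.9296769240453094), 1, -2, np.float64(0.63)), (np.float64(0.9291325760810155), 2, -2, np.float64(0.58))]
(0, 0) (np.float64(0.8611436672036753), 0, 0, np.float64(0.59))
(1, 0) (np.float64(0.7157481925182904), 1, 0, np.float64(0.57))
(-1, 0) (np.float64(0.8478971250826589), -1, 0, np.float64(0.61))
(0, 1) (np.float64(0.6030925540005061), 0, 1, np.float64(0.57))
(0, -1) (np.float64(0.9044387378904073), 0, -1, np.float64(0.61))
```

Three estimates agree: image registration gives 0.60, kinematics about 0.595 and the cover edges about 0.585. I'll hold briefly to check it doesn't drift.

servo_tool --pt "0 0 0 0" --pt "0 0 0 0" --pt "0 0 0 0" --pt "0 0 0 0" --pt "0 0 0 0" --pt "0 0 0 0" --pt "0 0 0 0" --pt "0 0 0 0" --pt "0 0 0 0" --pt "0 0 0 0" --pt "0 0 0 0" --pt "0 0 0 0"

```text
time: 12.93
ee_pos: [0.6524, 0.1676, 0.2058]
tcp_rot: [-180.0, -0.0, 95.3]
wrist_force: [-10.4, -2.1, 6.7]
opening: 0.0069
grasp_force: 88.6
```

```bash
python3 -c "
from workcell import *
print(job_done())"
```

```text
the job is handed in; nothing more can be done
None
```

The dropper bottle is released and standing upright in the large well. The arm is still holding the cuvette cover at about 0.59–0.60 rad, steady over a one-second hold. I inferred that angle from images and arm position because no camera showed the pointer meeting the mark. The job is handed in at about 13 s.

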